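# Open the jar of jewellery cleaner

### The arm

A 6-joint arm with a two-finger parallel gripper is mounted at the origin on the work surface. World frame = base frame: x ahead of the robot, y to its left, z up, the work surface at z = 0. Lengths are in m, angles in rad, forces in N, time in s.
With the tool pointing down it reaches from about 0.4 to 0.825 m from the base axis. Payload 7 kg.
Tool frame: the origin (TCP) lies at the very end of the fingers, on their centre line; the grasp point (between the pads) lies arm.grip_point_offset behind it (arm.grip_point_offset is the distance from the TCP to the grasp point, in m); z points along the fingers, y is the line along which they close (so a half turn about z gives the same grasp; the last joint's range is limited). The gripper opens to 88 mm and grips with 3 to 60 N. Pads are 19 mm wide; open, the fingers measure 130 mm over their backs; the gripper's body (78 mm by 193 mm) begins 47 mm behind the grasp point.
Start: joints at [1.446, 0.359, 0.012, 0, -1.224, -0.288], TCP at [0.271, 0.618, 0.198] pointing down, gripper open.
Joint ranges: [-3.07, 3.07], [-1.43, 2.12], [-1.02, 1.25], [-3.03, 1.67], [-3.05, -0], [-3.03, 3.03]. Speed limits (rad/s): [2.39, 2.39, 3.01, 3.14, 3.14, 3.14].

### API

Orientations are given as [roll, pitch, yaw] about the fixed x, y, z axes, in that order (R = Rz(yaw) Ry(pitch) Rx(roll)).
In Python, from station import arm gives the robot as it stands.
- The arm moves only by the shell command python3 -m crank 'ROWS' [OPENING] [FORCE]. ROWS is JSON, a list of rows, each an object of numbers: "dx", "dy", "dz": the shift along the tool's x, y, z in cm; "wx", "wy", "wz": the turn, a rotation vector about the tool's x, y, z in degrees. A call has exactly 10 rows; each row is the pose to reach, as a shift and turn from the pose commanded when the call began, along the tool's axes at that moment; what a row does not reach only later rows make up. A row lasts 1/8 s, in which the tool goes at most 62.5 mm and 10.7 degrees, less where a joint would pass 70% of its speed; a pose out of reach is approached as far as the arm can. A call with a gripper value outside its range is refused whole. OPENING is the finger opening in cm, from 0 to 8.76, set as the call begins (- or left out, the last holds). The fingers move at their own pace and stop on an object; FORCE is the grip in N (left out, the last holds). Time passes only in rows, so rows that repeat a pose let the fingers close, or fill a call up. It gives the time, the measured TCP pose, the force, the opening and the grip force at its end, in the units of the state.
- arm.get_state(): the state, without advancing time (a new reading comes with each control period).
- arm.grab_frame(name): name is "scene" or "top" or "wrist"; returns the picture (384x512x3 uint8, red, green, blue); there is no depth.
- arm.calibration(name): a dict with "fx", "fy", "cx", "cy" (pixels), "dist_coeffs" ([k1, k2, p1, p2, k3] as OpenCV has them; the pictures are not rectified), "world_from_camera" (4x4, takes a point from camera to world coordinates). Camera axes: x right, y down, z forward; pixel columns grow to the right and rows downward; lengths in m; the calibration is good to about 2 mm. A picture is of the moment at which its call begins: read the wrist's pose just before it. calibration takes no time and is no camera call; for the wrist camera it gives the pose at the moment of the call.
- arm.job_done(): hands the job in; it is judged then, once.
Trained networks look in the newest picture that a camera, given by its name, has taken for a name from the list of things; names that differ only in an ending like _2 or _b are one class to them, and where a whole thing is asked for, a point or a joint stands for the part that bears it (a point fixed in the world has none). Each returns a list of dicts, best first, with "confidence" (0 to 1); they miss things now and then, are a little off and sometimes report something else, mostly with a low value. They report only what shows in the picture. A call takes as long as a camera call.
- arm.find_in(camera, query): "centre" ([x, y, z] in m, in world coordinates, good to about 4 mm: the middle of the surface that is visible of it).
- arm.masks_of(camera, query): "pixels" (384x512 bool, what is visible of it).
- arm.mark_of(camera, query): "centre" ([x, y, z] in m, in world coordinates, good to about 4 mm: a listed point, or the origin of a listed thing).
The state is a dict: "t": time; "q": joint angles; "qd": joint speeds; "joint_efforts": joint torques, N m; "eef_pos": TCP position; "ee_rot": TCP orientation; "force": force on the tool from outside, world axes, zero at the start; "moment": the same for the moment, N m; "width": finger opening in m; "gripper_force": force on a finger pad.
Only numpy, scipy, OpenCV 4.12 (cv2) and the standard library are available. Lean on these libraries where they do the work, as an engineer would, in place of code of your own. Each camera call takes 0.05 s, during which the arm holds its last target. There are 200 camera calls.

### The job

Open the jar of jewellery cleaner standing in the wooden rack: press its push-and-turn safety cap down, twist it anticlockwise about a sixth of a turn while it is down until it is free, and lift it straight off. Finish while still holding the cap: level, still, and straight above the open jar with three to ten centimetres of air between the mouth and the cap. The jar stays standing in its pocket, and the other things in and around the rack stay where they are.

Things in the scene. Friction and masses are not known exactly. Their poses are not given: they have to be found in the camera images.
- jar: Square brown plastic jar with paper labels, 74 x 74 mm, about 0.3 kg, loose in one of the rack's three pockets (which one varies; 1.5 mm play per side, so it cannot turn). Body to 84 mm, sloping shoulder to 89 mm, then a neck 39 mm across with its rim 118 mm above the underside. Origin: centre of the underside; z up, x and y square to its sides.
- mouth (a point): Centre of the jar's mouth, at the rim of the neck (118 mm above the jar's underside). Three outward lugs below the rim hold the cap like a bayonet: locked, it can neither turn nor lift off (pulling lifts the jar along).
- cap: White push-and-turn safety cap on the jar, ribbed side, 54 mm across, 32 mm tall, 45 g. Origin: centre of its lower edge, 97 mm above the jar's underside when locked; z up; x then along the jar's x. Grip it on the ribs from above, along any direction: all things near it are lower than the jar's shoulder. Do not let fingertips go lower than 91 mm above the jar's underside.
- cap_top (a point): Centre of the cap's flat top, 32 mm above its origin. Spring: 4 N starts it down, 10 to 11 N brings it to the hard stop at 6.5 mm. Held down 5 mm or more it turns anticlockwise seen from above (positive about z), never clockwise. Turned 0.6 rad or more it is free to lift (the spring then raises it up to 6 mm); 1.05 rad is best; a stop comes at 1.5 rad.
- rack: Wooden rack, 101 x 281 mm (x, y) and 50 mm tall, that does not move, with three square pockets in a row along its y at -90, 0 and +90 mm: 77 x 77 mm each, floor 8 mm above the table. Origin: centre of its underside.
- tin: Round aluminium tin of polishing powder with a rimmed lid, 69 mm across, 56 mm tall, standing loose in one of the three pockets of the rack. Origin: centre of its underside. Leave alone.
- carton: Square cardboard carton of polishing cloths, 66 x 66 mm, 70 mm tall, standing loose in one of the three pockets of the rack. Origin: centre of its underside. Leave alone.
- bangle: Copper bangle lying flat, 68 mm across, 12 mm high. Origin: centre of its underside. Leave alone.
- brush: Cleaning brush lying on the table, 160 mm long along its x. Origin: on its underside. Leave alone.
- ring_box: Shut dark-blue gift box for a ring, 50 x 50 mm, 43 mm tall. Origin: centre of its underside. Leave alone.
- dish: White ceramic dish, 90 mm across, 22 mm tall. Origin: centre of its underside. Leave alone.
- loupe: Small steel loupe, a 32 mm round lens barrel 20 mm high with a flat swing-out cover to one side (75 mm long in all). Origin: centre of the barrel's underside. Leave alone.

How it is judged:
By the outcome, as a careful person would: the job done as asked, in the order asked, and still so for the second after the job is handed in, while the arm keeps its last pose, push and grip.
It also fails if it takes over 38 s, if anything falls off the work surface, if the arm or the gripper's body presses on something with over 40 N, if the wrist force passes 120 N, or if a joint passes its speed limit or range.

## Working session

There is one attempt and no reset: what is moved stays moved. The work goes in short steps, Python scripts to look and compute and a shell command to move; the robot and the scene stay as the last step left them, time stands still between calls to the robot, and variables do not carry over. Pictures are saved under pics/ and viewed, at most 10 in all, crops included, and the job is handed in when it is done.

```bash
mkdir -p pics; python3 - <<'E'
from station import arm
import cv2,numpy as np
s=arm.get_state();print(s['t'],s['eef_pos'],s['ee_rot'],s['width'],arm.grip_point_offset)
ims=[]
for c in("scene","top"):
    im=arm.grab_frame(c);ims.append(im)
    for q in("mouth","cap_top","cap","jar","rack"):
        print(c,q,[(np.round(d["centre"],4),round(d["confidence"],2)) for d in arm.mark_of(c,q)[:2]])
cv2.imwrite("pics/a.png",cv2.resize(np.vstack(ims)[:,:,::-1],(400,600)))
cv2.imwrite("pics/top.png",ims[1][:,:,::-1])
print(arm.get_state()['t'])
E
```

```text
0.0 [0.27059674 0.61778879 0.19754147] [ 3.13995650e+00 -1.34082681e-04 -4.12931770e-01] 0.08765558857083464 0.0188
scene mouth [(array([ 0.5221, -0.0311,  0.1284]), 0.77), (array([ 0.5026, -0.1169,  0.0121]), 0.19)]
scene cap_top [(array([ 0.5254, -0.0272,  0.1382]), 0.89)]
scene cap [(array([ 0.5216, -0.0254,  0.1045]), 0.81)]
scene jar [(array([ 0.5192, -0.0269,  0.0114]), 0.66)]
scene rack [(array([ 0.5201, -0.0293,  0.0031]), 0.71)]
top mouth [(array([ 0.5204, -0.0259,  0.1263]), 0.78)]
top cap_top [(array([ 0.524 , -0.0265,  0.1401]), 0.92), (array([ 0.4336,  0.0879, -0.0005]), 0.64)]
top cap [(array([ 0.5249, -0.0284,  0.1036]), 0.6), (array([ 0.504 , -0.1181,  0.0086]), 0.49)]
top jar [(array([ 0.521 , -0.0333,  0.0064]), 0.68)]
top rack [(array([ 0.504 , -0.1171,  0.01  ]), 0.48)]
0.6
```

View pics/top.png

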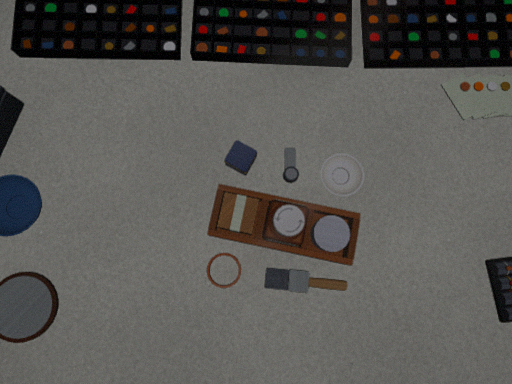

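The top view shows the jar (white cap near 289,220) in the middle pocket, the carton to its left and the tin to its right. Next I refine the cap centre from its mask.

```bash
cat > h.py <<'E'
from station import arm
import cv2,numpy as np
def ray(c,uv,z):
    k=arm.calibration(c);K=np.array([[k['fx'],0,k['cx']],[0,k['fy'],k['cy']],[0,0,1]])
    p=cv2.undistortPoints(np.array([[uv]],float),K,np.array(k['dist_coeffs']))[0,0]
    T=np.array(k['world_from_camera']);d=T[:3,:3]@[p[0],p[1],1];o=T[:3,3]
    return o+d*(z-o[2])/d[2]
def rel(target,yaw_deg):
    "shift (cm, tool axes) from the measured pose"
    from scipy.spatial.transform import Rotation as R
    s=arm.get_state();r=R.from_euler('xyz',s['ee_rot'])
    return r.inv().apply(np.array(target)-s['eef_pos'])*100, np.degrees(s['ee_rot'])
E
python3 - <<'E'
from h import *
for c in("top","scene"):
    m=arm.masks_of(c,"cap")[0]
    px=m["pixels"].astype(np.uint8);v,u=np.nonzero(px)
    print(c,m["confidence"],px.sum(),u.min(),u.max(),v.min(),v.max(),cv2.minEnclosingCircle(np.c_[u,v].astype(np.float32)))
    print(ray(c,(u.mean(),v.mean()),.137), ray(c,(u.mean(),v.mean()),.121), [np.round(d['centre'],4) for d in arm.find_in(c,"cap")[:1]])
    print(np.array(arm.calibration(c)['world_from_camera'])[:3,3])
print(rel((.523,-.027,.20),0))
E
```

```text
top 0.91 830 272 304 205 236 ((287.7021179199219, 220.89361572265625), 16.57468605041504)
[ 0.52076393 -0.02409947  0.137     ] [ 0.52206863 -0.02569685  0.121     ] [array([ 0.5215, -0.0288,  0.1311])]
[0.46619015 0.0427171  0.80626134]
scene 0.73 713 224 251 142 172 ((237.908447265625, 156.68310546875), 15.89664363861084)
[ 0.53298655 -0.01824732  0.137     ] [ 0.52345743 -0.02579858  0.121     ] [array([ 0.5304, -0.0154,  0.1381])]
[0.90538342 0.27685507 0.7622782 ]
(array([48.9898129 , 48.99025676, -0.15500508]), array([-1.79997076e+02,  1.88044659e-03, -2.36518576e+01]))
```

```bash
python3 -m crank '[{"dx":4,"dy":4,"dz":-1},{"dx":8,"dy":8,"dz":-2},{"dx":12,"dy":12,"dz":-3},{"dx":16,"dy":16,"dz":-4},{"dx":20,"dy":20,"dz":-5},{"dx":24,"dy":24,"dz":-5},{"dx":28,"dy":28,"dz":-5},{"dx":32,"dy":32,"dz":-5},{"dx":36,"dy":36,"dz":-5},{"dx":40,"dy":40,"dz":-5}]' && python3 -c "
from h import *
print(rel((.5225,-.0265,.24),0),arm.get_state()['q'])"
```

```text
$[0]: bad value
```

```bash
python3 -m crank '[{"dx":4,"dy":4,"dz":-1,"wx":0,"wy":0,"wz":0},{"dx":8,"dy":8,"dz":-2,"wx":0,"wy":0,"wz":0},{"dx":12,"dy":12,"dz":-3,"wx":0,"wy":0,"wz":0},{"dx":16,"dy":16,"dz":-4,"wx":0,"wy":0,"wz":0},{"dx":20,"dy":20,"dz":-5,"wx":0,"wy":0,"wz":0},{"dx":24,"dy":24,"dz":-5,"wx":0,"wy":0,"wz":0},{"dx":28,"dy":28,"dz":-5,"wx":0,"wy":0,"wz":0},{"dx":32,"dy":32,"dz":-5,"wx":0,"wy":0,"wz":0},{"dx":36,"dy":36,"dz":-5,"wx":0,"wy":0,"wz":0},{"dx":40,"dy":40,"dz":-5,"wx":0,"wy":0,"wz":0}]' && python3 -c "
from h import *
print(rel((.5225,-.0265,.24),0),arm.get_state()['q'])"
```

```text
t: 2.05
eef_pos: [0.4771, 0.0897, 0.249]
ee_rot: [-3.141, -0.001, -0.412]
force: [1.7, 1.2, -0.5]
width: 0.0874
gripper_force: 0.0
(array([8.81219907, 8.83012448, 0.89313341]), array([-1.79942149e+02, -4.00122641e-02, -2.36294145e+01])) [ 5.92012332e-01  8.74917968e-03 -3.10008983e-01  5.00688152e-05
 -1.25081142e+00  5.66357543e-01]
```

```bash
python3 -m crank '[{"dx":3,"dy":3,"dz":0,"wx":0,"wy":0,"wz":0},{"dx":6,"dy":6,"dz":0,"wx":0,"wy":0,"wz":0},{"dx":9,"dy":9,"dz":1,"wx":0,"wy":0,"wz":0},{"dx":9,"dy":9,"dz":2,"wx":0,"wy":0,"wz":0},{"dx":9,"dy":9,"dz":2,"wx":0,"wy":0,"wz":0},{"dx":9,"dy":9,"dz":2,"wx":0,"wy":0,"wz":0},{"dx":9,"dy":9,"dz":2,"wx":0,"wy":0,"wz":0},{"dx":9,"dy":9,"dz":2,"wx":0,"wy":0,"wz":0},{"dx":9,"dy":9,"dz":2,"wx":0,"wy":0,"wz":0},{"dx":9,"dy":9,"dz":2,"wx":0,"wy":0,"wz":0}]' && python3 -c "
from h import *
im=arm.grab_frame('wrist')
cv2.imwrite('pics/w.png',im[:,:,::-1])
for q in('cap_top','mouth','cap'): print(q,[(np.round(d['centre'],4),round(d['confidence'],2)) for d in arm.mark_of('wrist',q)[:2]])
m=arm.masks_of('wrist','cap')[0]['pixels'].astype(np.uint8);v,u=np.nonzero(m);print(u.min(),u.max(),v.min(),v.max())
print(cv2.minEnclosingCircle(np.c_[u,v].astype(np.float32)))
print(ray('wrist',(u.mean(),v.mean()),.137),arm.calibration('wrist')['world_from_camera'])
print(rel((.5225,-.0265,.23),0))"
```

```text
t: 3.3
eef_pos: [0.5231, -0.027, 0.2285]
ee_rot: [-3.142, -0.0, -0.413]
force: [-0.0, -0.7, -0.1]
width: 0.0876
gripper_force: 0.0
cap_top [(array([ 0.5197, -0.0271,  0.1356]), 0.76)]
mouth []
cap [(array([ 0.5213, -0.0241,  0.1011]), 0.68)]
224 278 155 212
((250.93307495117188, 183.6653594970703), 29.086824417114258)
[ 0.52559175 -0.02811949  0.137     ] [[-4.01079358e-01 -8.76438552e-01 -2.66441011e-01  5.95016890e-01]
 [-9.16043085e-01  3.83533975e-01  1.17331827e-01 -5.85815880e-02]
 [-6.44956146e-04  2.91130819e-01 -9.56683035e-01  4.14133261e-01]
 [ 0.00000000e+00  0.00000000e+00  0.00000000e+00  1.00000000e+00]]
(array([-0.0788484 , -0.04278115, -0.15948862]), array([ 1.79995150e+02,  4.37263222e-03, -2.36587337e+01]))
```

View pics/w.png

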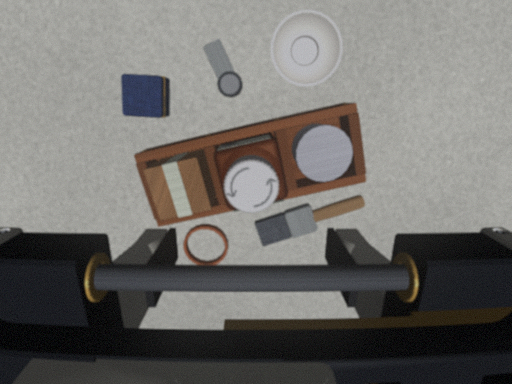

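Wrist view: the cap top is centred near (251,185), between the fingers (around u≈255), and the surrounding items sit lower. The estimates agree with the present TCP xy within about 2 mm, so I go straight down.

```bash
python3 -m crank '[{"dx":0,"dy":0,"dz":3,"wx":0,"wy":0,"wz":0},{"dx":0,"dy":0,"dz":6,"wx":0,"wy":0,"wz":0},{"dx":0,"dy":0,"dz":8,"wx":0,"wy":0,"wz":0},{"dx":0,"dy":0,"dz":9.5,"wx":0,"wy":0,"wz":0},{"dx":0,"dy":0,"dz":10.5,"wx":0,"wy":0,"wz":0},{"dx":0,"dy":0,"dz":11.2,"wx":0,"wy":0,"wz":0},{"dx":0,"dy":0,"dz":11.7,"wx":0,"wy":0,"wz":0},{"dx":0,"dy":0,"dz":11.9,"wx":0,"wy":0,"wz":0},{"dx":0,"dy":0,"dz":11.9,"wx":0,"wy":0,"wz":0},{"dx":0,"dy":0,"dz":11.9,"wx":0,"wy":0,"wz":0}]'
```

```text
t: 4.8
eef_pos: [0.5233, -0.0271, 0.1098]
ee_rot: [-3.141, -0.0, -0.413]
force: [-0.2, 0.4, -0.2]
width: 0.0874
gripper_force: 0.0
```

```bash
python3 -m crank '[{"dx":0,"dy":0,"dz":0,"wx":0,"wy":0,"wz":0},{"dx":0,"dy":0,"dz":0,"wx":0,"wy":0,"wz":0},{"dx":0,"dy":0,"dz":0,"wx":0,"wy":0,"wz":0},{"dx":0,"dy":0,"dz":0,"wx":0,"wy":0,"wz":0},{"dx":0,"dy":0,"dz":0,"wx":0,"wy":0,"wz":0},{"dx":0,"dy":0,"dz":0,"wx":0,"wy":0,"wz":0},{"dx":0,"dy":0,"dz":0,"wx":0,"wy":0,"wz":0},{"dx":0,"dy":0,"dz":0,"wx":0,"wy":0,"wz":0},{"dx":0,"dy":0,"dz":0,"wx":0,"wy":0,"wz":0},{"dx":0,"dy":0,"dz":0,"wx":0,"wy":0,"wz":0}]' 4.5 8; python3 -c "
from h import *
im=arm.grab_frame('wrist')
cv2.imwrite('pics/w2.png',im[:,:,::-1])
from scipy.spatial.transform import Rotation as R
s=arm.get_state();print('tool force',R.from_euler('xyz',s['ee_rot']).inv().apply(s['force']),s['moment'])"
```

```text
t: 6.05
eef_pos: [0.5231, -0.0271, 0.1094]
ee_rot: [3.142, 0.0, -0.413]
force: [0.2, -0.2, -0.1]
width: 0.0451
gripper_force: 0.0
tool force [ 0.71293955 -0.72959862 -0.39901202] [-0.04342207 -0.0036129   0.02335448]
```

View pics/w2.png

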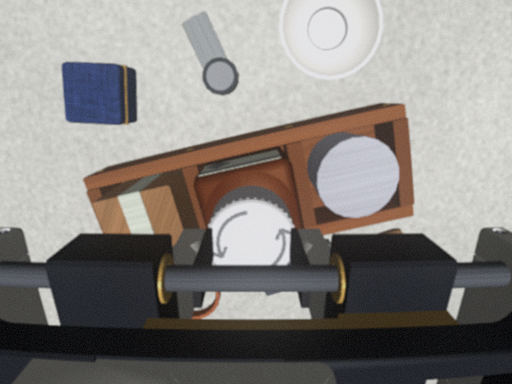

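```bash
python3 -c "
from h import *
for p in [(252,245),(252,198),(208,240),(296,240),(252,280)]: print(p,ray('wrist',p,.137))
for c in ['wrist','top','scene']:
  arm.grab_frame(c)
  for q in('cap_top','cap','mouth'): print(c,q,[(np.round(d['centre'],4),round(d['confidence'],2)) for d in arm.mark_of(c,q)[:1]])
im=arm.grab_frame('scene');cv2.imwrite('pics/s.png',cv2.resize(im[80:230,150:350,::-1],(800,600)))
print({k:np.round(v,3) for k,v in arm.get_state().items()})"
```

```text
(252, 245) [ 0.52104991 -0.02665431  0.137     ]
(252, 198) [ 0.54773455 -0.03830455  0.137     ]
(208, 240) [ 0.53432902 -0.00428683  0.137     ]
(296, 240) [ 0.51363957 -0.05158337  0.137     ]
(252, 280) [ 0.4991223  -0.01708241  0.137     ]
wrist cap_top [(array([ 0.5241, -0.0267,  0.135 ]), 0.97)]
wrist cap [(array([ 0.5239, -0.0291,  0.1038]), 0.79)]
wrist mouth []
top cap_top []
top cap []
top mouth []
scene cap_top [(array([ 0.5244, -0.028 ,  0.1386]), 0.65)]
scene cap []
scene mouth [(array([ 0.5248, -0.0269,  0.1235]), 0.82)]
{'t': np.float64(6.75), 'q': array([ 0.323,  0.19 , -0.443,  0.   , -0.938,  0.835]), 'qd': array([ 0.001, -0.001,  0.   , -0.002,  0.001,  0.001]), 'joint_efforts': array([ 1.0000e-03, -4.0758e+01,  2.5226e+01,  5.9560e+00,  8.3000e-02,
        0.0000e+00]), 'eef_pos': array([ 0.523, -0.027,  0.109]), 'ee_rot': array([ 3.142,  0.   , -0.413]), 'force': array([-0.628, -0.848, -0.421]), 'moment': array([ 0.011, -0.054,  0.028]), 'gripper_force': np.float64(0.0), 'width': np.float64(0.045)}
```

View pics/s.png

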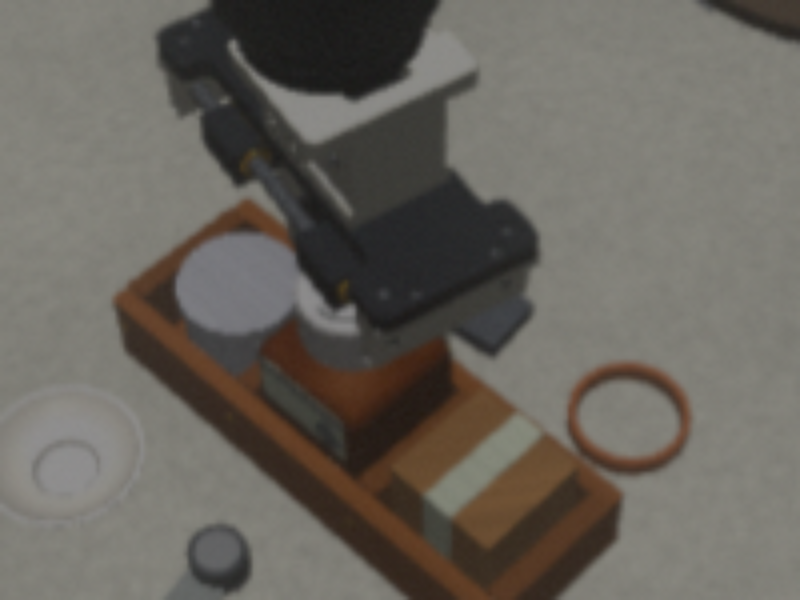

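Scene view: the fingers sit either side of the cap and nothing else has been touched, but the gripper reads 45 mm with no force. I'll close further gently to see what happens.

```bash
python3 -m crank '[{"dx":0,"dy":0,"dz":0,"wx":0,"wy":0,"wz":0},{"dx":0,"dy":0,"dz":0,"wx":0,"wy":0,"wz":0},{"dx":0,"dy":0,"dz":0,"wx":0,"wy":0,"wz":0},{"dx":0,"dy":0,"dz":0,"wx":0,"wy":0,"wz":0},{"dx":0,"dy":0,"dz":0,"wx":0,"wy":0,"wz":0},{"dx":0,"dy":0,"dz":0,"wx":0,"wy":0,"wz":0},{"dx":0,"dy":0,"dz":0,"wx":0,"wy":0,"wz":0},{"dx":0,"dy":0,"dz":0,"wx":0,"wy":0,"wz":0},{"dx":0,"dy":0,"dz":0,"wx":0,"wy":0,"wz":0},{"dx":0,"dy":0,"dz":0,"wx":0,"wy":0,"wz":0}]' 4.0 8; python3 -c "
from h import *
im=arm.grab_frame('wrist')
cv2.imwrite('pics/w3.png',cv2.resize(im[140:340,120:386,::-1],(798,600)))
k=arm.calibration('wrist');T=np.linalg.inv(np.array(k['world_from_camera']));s=arm.get_state()
from scipy.spatial.transform import Rotation as R
r=R.from_euler('xyz',s['ee_rot']).as_matrix()
for y in(-.027,-.0225,0,.0225,.027):
  for z in (0,-.0188,-.04):
    p=T@np.r_[s['eef_pos']+r@[0,y,z],1];print(y,z,p[0]/p[2]*k['fx']+k['cx'],p[1]/p[2]*k['fy']+k['cy'])
"
```

```text
t: 8.0
eef_pos: [0.5231, -0.0271, 0.1095]
ee_rot: [3.142, -0.0, -0.413]
force: [0.1, -0.1, -0.0]
width: 0.0401
gripper_force: 0.0
-0.027 0 211.37221422149887 223.56013846968096
-0.027 -0.0188 207.44122588470495 235.54529191016204
-0.027 -0.04 201.9630593006578 252.2476225855743
-0.0225 0 218.0428953441143 223.56342066740046
-0.0225 -0.0188 214.769066543672 235.54907718029173
-0.0225 -0.04 210.20669298126663 252.25216269139108
0 0 251.39903253627446 223.57983300002635
0 -0.0188 251.41156617747768 235.56800523369878
0 -0.04 251.42903320984541 252.27486551806945
0.0225 0 284.75972304384715 223.5962475730352
0.0225 -0.0188 288.0595606158013 235.58693612550226
0.0225 -0.04 292.6583277712806 252.2975721747831
0.027 0 291.43240762525755 223.5995307565234
0.027 -0.0188 295.3898189887758 235.59072264452686
0.027 -0.04 300.90502135837755 252.3021139658153
```

View pics/w3.png

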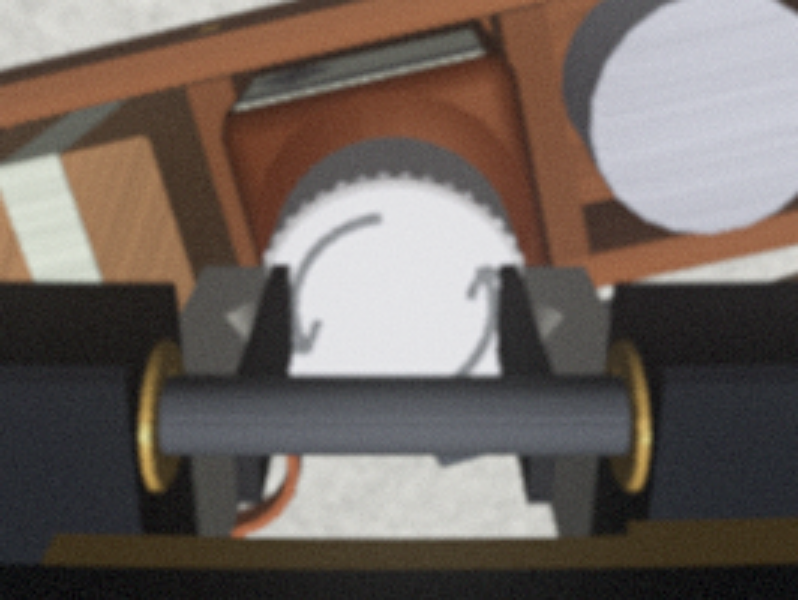

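The finger ends show right over the cap top, so the real fingertips look about 28 mm higher than the reported TCP. I check this against the open-finger picture before acting.

```bash
python3 -c "
import cv2
im=cv2.imread('pics/w.png')[200:350,150:350]
cv2.imwrite('pics/wz.png',cv2.resize(cv2.convertScaleAbs(im,alpha=2.2),(800,600),interpolation=cv2.INTER_NEAREST))"
```

```text
(no output)
```

View pics/wz.png

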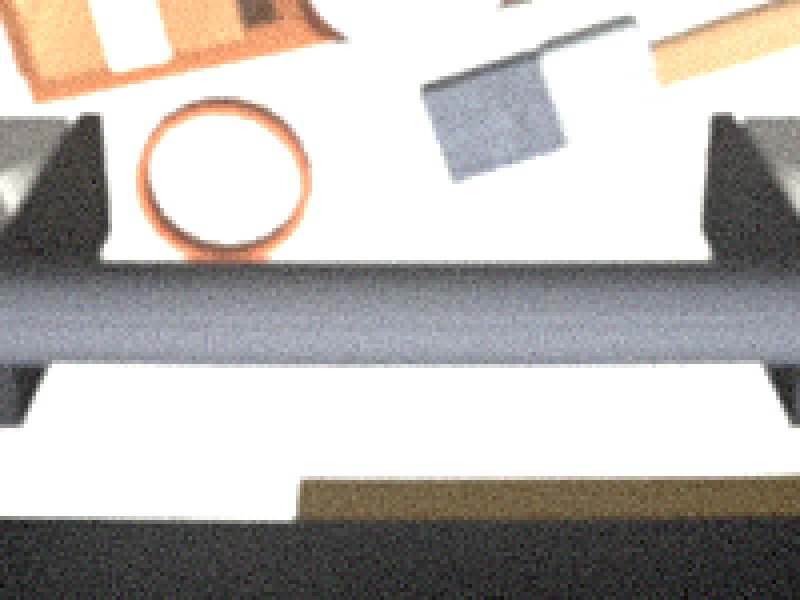

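The finger ends are at v≈229–259, which gives tips about 28.5 mm behind the reported TCP by both gap scale and row. So the tips are now just above the cap top. I open and go 28 mm lower, which puts the tips at z≈0.110.

```bash
python3 -m crank '[{"dx":0,"dy":0,"dz":-0.3,"wx":0,"wy":0,"wz":0},{"dx":0,"dy":0,"dz":-0.3,"wx":0,"wy":0,"wz":0},{"dx":0,"dy":0,"dz":-0.3,"wx":0,"wy":0,"wz":0},{"dx":0,"dy":0,"dz":-0.3,"wx":0,"wy":0,"wz":0},{"dx":0,"dy":0,"dz":-0.3,"wx":0,"wy":0,"wz":0},{"dx":0,"dy":0,"dz":-0.3,"wx":0,"wy":0,"wz":0},{"dx":0,"dy":0,"dz":0.6,"wx":0,"wy":0,"wz":0},{"dx":0,"dy":0,"dz":1.4,"wx":0,"wy":0,"wz":0},{"dx":0,"dy":0,"dz":2.2,"wx":0,"wy":0,"wz":0},{"dx":0,"dy":0,"dz":2.8,"wx":0,"wy":0,"wz":0}]' 8.7 8 && python3 -m crank '[{"dx":0,"dy":0,"dz":0,"wx":0,"wy":0,"wz":0},{"dx":0,"dy":0,"dz":0,"wx":0,"wy":0,"wz":0},{"dx":0,"dy":0,"dz":0,"wx":0,"wy":0,"wz":0},{"dx":0,"dy":0,"dz":0,"wx":0,"wy":0,"wz":0},{"dx":0,"dy":0,"dz":0,"wx":0,"wy":0,"wz":0},{"dx":0,"dy":0,"dz":0,"wx":0,"wy":0,"wz":0},{"dx":0,"dy":0,"dz":0,"wx":0,"wy":0,"wz":0},{"dx":0,"dy":0,"dz":0,"wx":0,"wy":0,"wz":0},{"dx":0,"dy":0,"dz":0,"wx":0,"wy":0,"wz":0},{"dx":0,"dy":0,"dz":0,"wx":0,"wy":0,"wz":0}]' 4.5 10; python3 -c "
from h import *
im=arm.grab_frame('wrist')
cv2.imwrite('pics/w4.png',cv2.resize(im[140:340,120:386,::-1],(798,600)))
from scipy.spatial.transform import Rotation as R
s=arm.get_state();print('tool force',R.from_euler('xyz',s['ee_rot']).inv().apply(s['force']),s['moment'])"
```

```text
t: 9.3
eef_pos: [0.5228, -0.0272, 0.0806]
ee_rot: [3.141, 0.001, -0.413]
force: [0.4, 0.1, -0.6]
width: 0.0868
gripper_force: 0.0
t: 10.55
eef_pos: [0.5233, -0.027, 0.0816]
ee_rot: [-3.141, -0.0, -0.413]
force: [0.5, 2.0, 4.3]
width: 0.0541
gripper_force: 10.0
tool force [-0.24159435 -1.67226448 -3.38456753] [0.76899386 0.1413088  0.00375532]
```

View pics/w4.png

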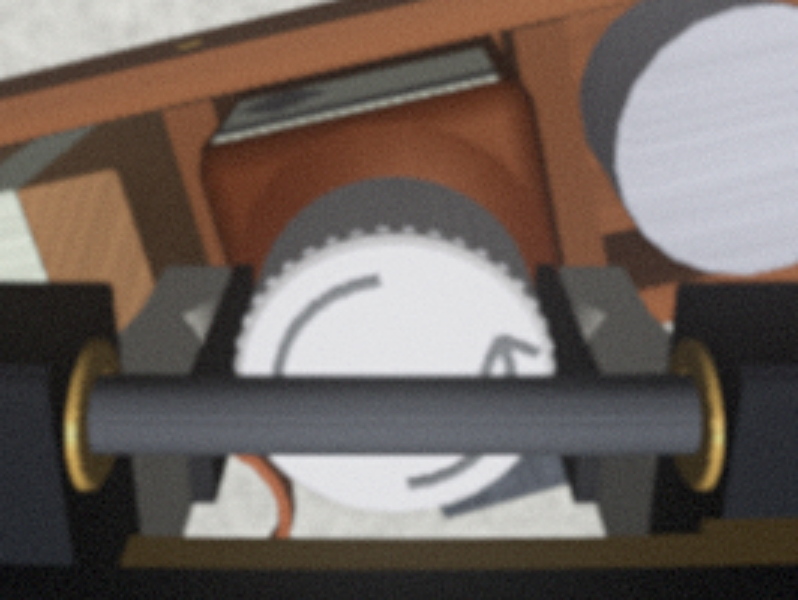

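The cap is now properly gripped: 54.1 mm opening, 10 N, pads centred on the ribs. Next I grip harder and press down.

```bash
python3 -m crank '[{"dx":0,"dy":0,"dz":0,"wx":0,"wy":0,"wz":0},{"dx":0,"dy":0,"dz":0,"wx":0,"wy":0,"wz":0},{"dx":0,"dy":0,"dz":0.1,"wx":0,"wy":0,"wz":0},{"dx":0,"dy":0,"dz":0.2,"wx":0,"wy":0,"wz":0},{"dx":0,"dy":0,"dz":0.3,"wx":0,"wy":0,"wz":0},{"dx":0,"dy":0,"dz":0.4,"wx":0,"wy":0,"wz":0},{"dx":0,"dy":0,"dz":0.5,"wx":0,"wy":0,"wz":0},{"dx":0,"dy":0,"dz":0.6,"wx":0,"wy":0,"wz":0},{"dx":0,"dy":0,"dz":0.65,"wx":0,"wy":0,"wz":0},{"dx":0,"dy":0,"dz":0.65,"wx":0,"wy":0,"wz":0}]' 4.5 45; python3 -c "
from h import *
from scipy.spatial.transform import Rotation as R
s=arm.get_state();print('tool force',R.from_euler('xyz',s['ee_rot']).inv().apply(s['force']),s['moment'],s['eef_pos'])"
```

```text
t: 11.85
eef_pos: [0.5233, -0.0271, 0.0755]
ee_rot: [-3.141, -0.001, -0.412]
force: [-1.4, 2.6, 9.4]
width: 0.0534
gripper_force: 45.0
tool force [-2.36944439 -1.84371165 -9.37461133] [1.03093206 0.76157956 0.00813385] [ 0.5233139  -0.02710069  0.07551138]
```

```bash
python3 -m crank '[{"dx":0,"dy":0,"dz":0.03,"wx":0,"wy":0,"wz":0},{"dx":0,"dy":0,"dz":0.06,"wx":0,"wy":0,"wz":0},{"dx":0,"dy":0,"dz":0.1,"wx":0,"wy":0,"wz":0},{"dx":0,"dy":0,"dz":0.13,"wx":0,"wy":0,"wz":0},{"dx":0,"dy":0,"dz":0.15,"wx":0,"wy":0,"wz":0},{"dx":0,"dy":0,"dz":0.15,"wx":0,"wy":0,"wz":0},{"dx":0,"dy":0,"dz":0.15,"wx":0,"wy":0,"wz":0},{"dx":0,"dy":0,"dz":0.15,"wx":0,"wy":0,"wz":0},{"dx":0,"dy":0,"dz":0.15,"wx":0,"wy":0,"wz":0},{"dx":0,"dy":0,"dz":0.15,"wx":0,"wy":0,"wz":0}]'
```

```text
t: 13.1
eef_pos: [0.5235, -0.0271, 0.075]
ee_rot: [-3.141, -0.001, -0.412]
force: [-5.7, 2.7, 19.1]
width: 0.0539
gripper_force: 45.0
```

19 N, at the hard stop. Now I twist 60° anticlockwise, which is negative about the tool z.

```bash
python3 -m crank '[{"dx":0,"dy":0,"dz":0,"wx":0,"wy":0,"wz":-5},{"dx":0,"dy":0,"dz":0,"wx":0,"wy":0,"wz":-12},{"dx":0,"dy":0,"dz":0,"wx":0,"wy":0,"wz":-20},{"dx":0,"dy":0,"dz":0,"wx":0,"wy":0,"wz":-28},{"dx":0,"dy":0,"dz":0,"wx":0,"wy":0,"wz":-36},{"dx":0,"dy":0,"dz":0,"wx":0,"wy":0,"wz":-44},{"dx":0,"dy":0,"dz":0,"wx":0,"wy":0,"wz":-52},{"dx":0,"dy":0,"dz":0,"wx":0,"wy":0,"wz":-58},{"dx":0,"dy":0,"dz":0,"wx":0,"wy":0,"wz":-61},{"dx":0,"dy":0,"dz":0,"wx":0,"wy":0,"wz":-61}]'; python3 -c "
from h import *
im=arm.grab_frame('wrist')
cv2.imwrite('pics/w5.png',cv2.resize(im[140:340,120:386,::-1],(798,600)))
s=arm.get_state();print(s['moment'],s['eef_pos'],s['ee_rot'],s['force'],s['q'])"
```

```text
t: 14.35
eef_pos: [0.5245, -0.0271, 0.0751]
ee_rot: [3.14, -0.002, 0.653]
force: [-1.6, 1.6, 15.0]
width: 0.0538
gripper_force: 45.0
[0.59322363 0.5503696  0.13813685] [ 0.5245388  -0.02715077  0.07509243] [ 3.13965444e+00 -2.29017513e-03  6.53017481e-01] [-1.38655551  2.14292285 14.50993632] [ 3.23002060e-01  2.29874748e-01 -4.84008551e-01  1.44759288e-03
 -8.54118864e-01  1.89986015e+00]
```

View pics/w5.png

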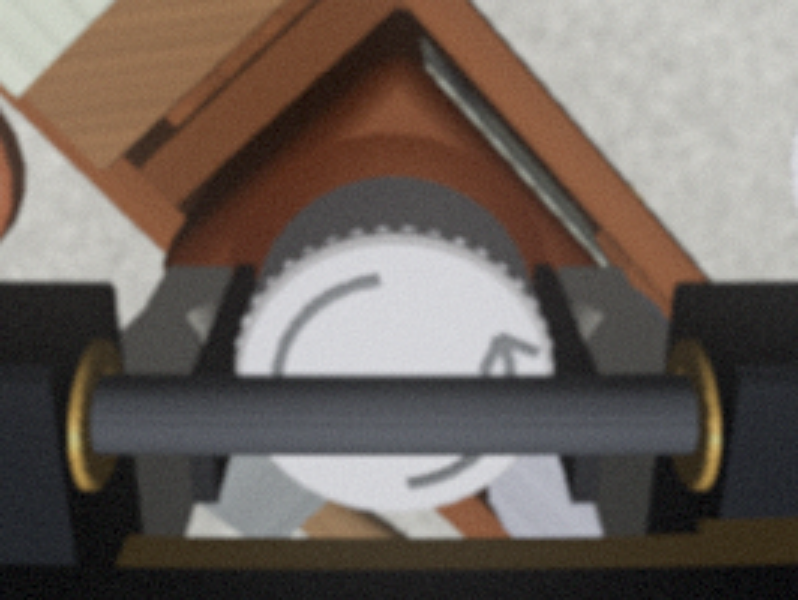

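The arrows kept their place relative to the fingers, so the cap turned the full 61° with the gripper without slipping. I lift slowly first and check that the jar stays.

```bash
python3 -m crank '[{"dx":0,"dy":0,"dz":-0.1,"wx":0,"wy":0,"wz":0},{"dx":0,"dy":0,"dz":-0.3,"wx":0,"wy":0,"wz":0},{"dx":0,"dy":0,"dz":-0.5,"wx":0,"wy":0,"wz":0},{"dx":0,"dy":0,"dz":-0.7,"wx":0,"wy":0,"wz":0},{"dx":0,"dy":0,"dz":-0.9,"wx":0,"wy":0,"wz":0},{"dx":0,"dy":0,"dz":-1.1,"wx":0,"wy":0,"wz":0},{"dx":0,"dy":0,"dz":-1.3,"wx":0,"wy":0,"wz":0},{"dx":0,"dy":0,"dz":-1.4,"wx":0,"wy":0,"wz":0},{"dx":0,"dy":0,"dz":-1.5,"wx":0,"wy":0,"wz":0},{"dx":0,"dy":0,"dz":-1.5,"wx":0,"wy":0,"wz":0}]'
```

```text
t: 15.65
eef_pos: [0.5229, -0.0272, 0.0884]
ee_rot: [-3.141, 0.0, 0.652]
force: [-1.2, 0.2, -0.7]
width: 0.0533
gripper_force: 45.0
```

Only the cap's weight is on the wrist, so it is free. I lift the rest of the way.

```bash
python3 -m crank '[{"dx":0,"dy":0,"dz":-0.5,"wx":0,"wy":0,"wz":0},{"dx":0,"dy":0,"dz":-1.3,"wx":0,"wy":0,"wz":0},{"dx":0,"dy":0,"dz":-2.3,"wx":0,"wy":0,"wz":0},{"dx":0,"dy":0,"dz":-3.5,"wx":0,"wy":0,"wz":0},{"dx":0,"dy":0,"dz":-4.7,"wx":0,"wy":0,"wz":0},{"dx":0,"dy":0,"dz":-5.8,"wx":0,"wy":0,"wz":0},{"dx":0,"dy":0,"dz":-6.7,"wx":0,"wy":0,"wz":0},{"dx":0,"dy":0,"dz":-7.2,"wx":0,"wy":0,"wz":0},{"dx":0,"dy":0,"dz":-7.4,"wx":0,"wy":0,"wz":0},{"dx":0,"dy":0,"dz":-7.4,"wx":0,"wy":0,"wz":0}]' && python3 -m crank '[{"dx":0,"dy":0,"dz":0,"wx":0,"wy":0,"wz":0},{"dx":0,"dy":0,"dz":0,"wx":0,"wy":0,"wz":0},{"dx":0,"dy":0,"dz":0,"wx":0,"wy":0,"wz":0},{"dx":0,"dy":0,"dz":0,"wx":0,"wy":0,"wz":0},{"dx":0,"dy":0,"dz":0,"wx":0,"wy":0,"wz":0},{"dx":0,"dy":0,"dz":0,"wx":0,"wy":0,"wz":0},{"dx":0,"dy":0,"dz":0,"wx":0,"wy":0,"wz":0},{"dx":0,"dy":0,"dz":0,"wx":0,"wy":0,"wz":0},{"dx":0,"dy":0,"dz":0,"wx":0,"wy":0,"wz":0},{"dx":0,"dy":0,"dz":0,"wx":0,"wy":0,"wz":0}]'; python3 -c "
from h import *
im=arm.grab_frame('scene')
cv2.imwrite('pics/s2.png',cv2.resize(im[60:225,150:370,::-1],(800,600)))
for q in('mouth','cap','jar'): print(q,[(np.round(d['centre'],4),round(d['confidence'],2)) for d in arm.mark_of('scene',q)[:2]])"
```

```text
t: 16.9
eef_pos: [0.523, -0.0271, 0.1623]
ee_rot: [-3.141, 0.0, 0.652]
force: [-0.2, -0.7, -0.5]
width: 0.0537
gripper_force: 45.0
t: 18.15
eef_pos: [0.5231, -0.0271, 0.1625]
ee_rot: [3.142, -0.0, 0.652]
force: [-0.2, -1.0, 0.2]
width: 0.0534
gripper_force: 45.0
mouth [(array([ 0.5227, -0.0293,  0.1262]), 0.57), (array([ 0.5247, -0.0265,  0.2204]), 0.48)]
cap [(array([ 0.5168, -0.0261,  0.1818]), 0.75), (array([ 0.5209, -0.0285,  0.0013]), 0.43)]
jar [(array([ 0.5207, -0.0272,  0.01  ]), 0.7)]
```

View pics/s2.png

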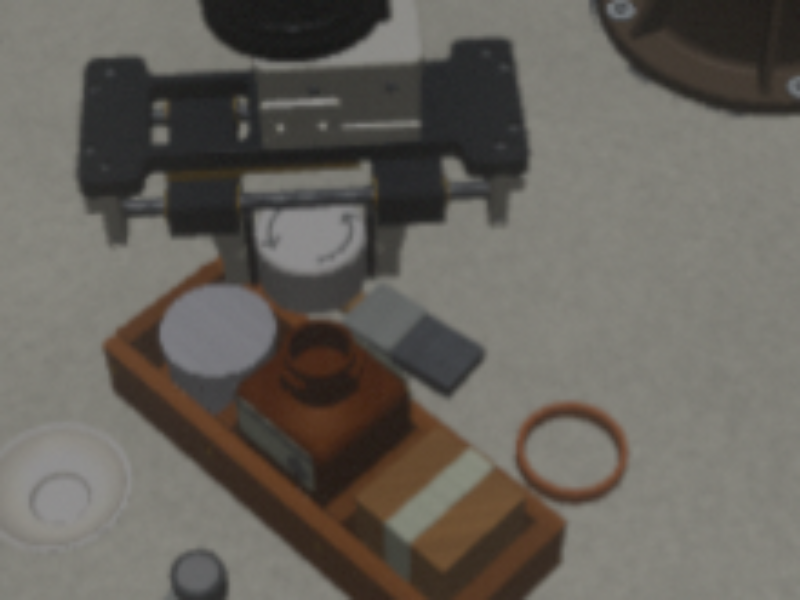

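The picture shows the open jar standing in its pocket with its mouth near (320,350). The cap is held level above it at (310,250), with about 6 cm of air by the detections (0.182 against 0.126 m), and the other items are undisturbed.

```bash
python3 -c "
from station import arm
print(arm.job_done())"
```

```text
the job is handed in; nothing more can be done
None
```

The jar is open and I've handed the job in: the cap is held level and still about 6 cm straight above the mouth, and in the last picture the jar stood in its pocket with the other things in view undisturbed.

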